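Seat an alloy blank in the pocket of the loading slide

ROBOT

A 7-joint arm with a two-finger parallel gripper is mounted at the origin on a cart in front of the work surface, level with it; the furniture and walls round the work are solid. World frame = base frame: x ahead of the robot, y to its left, z up, the work surface at z = 0. Lengths are in m, angles in rad, forces in N, time in s.
With the tool pointing down it reaches from about 0.425 to 0.825 m from the base axis. Payload 3.6 kg.
Tool frame: the origin (TCP) lies at the very end of the fingers, on their centre line; the grasp point (between the pads) lies 19 mm behind it; z points along the fingers, y is the line along which they close (so a half turn about z gives the same grasp; the last joint's range is limited). The gripper opens to 93 mm and grips with 3 to 60 N. Pads are 15 mm wide; open, the fingers measure 128 mm over their backs; the gripper's body (75 mm by 188 mm) begins 65 mm behind the grasp point.
Start: joints at [-0.026, 0.615, -0.013, 1.423, 0.008, 1.103, -0.04], TCP at [0.65, 0, 0.219] pointing down, gripper open.
Joint ranges: [-3.12, 3.12], [-0.3, 2.06], [-1.34, 1.32], [0.26, 2.42], [-1.36, 4.5], [0.01, 1.98], [-2.84, 2.84]. Speed limits (rad/s): [2.79, 2.79, 3.14, 3.14, 3.14, 3.14, 3.14].

INTERFACE

Orientations are given as a unit quaternion [x, y, z, w].
In Python, from bench import read_state, read_camera, hand_in gives the robot as it stands.
- The arm moves only by the shell command python3 -m creep 'ROWS' [FORCE]. ROWS is JSON, a list of rows, each a list of 3 entries, a list of its own where there are three numbers: the opening, from 0 (shut) to 1 (fully open), then the shift along the world's x, y, z in m, then the turn about the world's z in degrees. A call has exactly 5 rows; each row is the pose to reach, as a shift and turn from the pose commanded when the call began; what a row does not reach only later rows make up. A row lasts 1/8 s, in which the tool goes at most 62.5 mm and 10.7 degrees, less where a joint would pass 70% of its speed; a pose out of reach is approached as far as the arm can. A call with a gripper value outside its range is refused whole. The fingers move at their own pace and stop on an object; FORCE is the grip in N (left out, the last holds). Time passes only in rows, so rows that repeat a pose let the fingers close, or fill a call up. It gives the time, the measured TCP pose, the force, the opening and the grip force at its end, in the units of the state.
- read_state(): the state, without advancing time (a new reading comes with each control period).
- read_camera(name): name is "scene" or "side" or "wrist"; returns a dict with "image" (400x640x3 uint8, red, green, blue), "z_map" (400x640 float32, m along the optical axis (not along the pixel's ray), 0 where there is no reading), "camera_matrix" (3x3 intrinsics, pixels), "D" ([k1, k2, p1, p2, k3] as OpenCV has them; the pictures are not rectified), "R" (3x3) and "t" (3): a world point X has camera coordinates R X + t. Camera axes: x right, y down, z forward; pixel columns grow to the right and rows downward; lengths in m; the calibration is good to about 2 mm. A picture is of the moment at which its call begins.
- hand_in(): hands the job in; it is judged then, once.
The state is a dict: "time": time; "q": joint angles; "joint_velocities": joint speeds; "joint_efforts": joint torques, N m; "position": TCP position; "orientation": TCP orientation; "wrist_force": force on the tool from outside, world axes, zero at the start; "moment": the same for the moment, N m; "opening": finger opening in m; "grasp_force": force on a finger pad.
Only numpy, scipy, OpenCV 4.12 (cv2) and the standard library are available. Lean on these libraries where they do the work, as an engineer would, in place of code of your own. Each camera call takes 0.05 s, during which the arm holds its last target. There are 200 camera calls.

TASK

Pick up the round brass-coloured alloy blank and lay it flat on the bare end of the steel deck of the loading slide, in front of the guide rails. Then slide it along the deck under the rails' lips until it drops into the pocket in the deck and lies flat on the pocket's floor; go by feel, push gently and never force it against the slide. Let go of it and leave the other things where they are.

Things in the scene. Friction and masses are not known exactly. Their poses are not given: they have to be found in the camera images.
- blank: Alloy blank: a brass-coloured plain round disc, 44 mm diameter, 15 mm thick, 100 to 210 g, lying flat on the worktop at first. Origin at the centre of its underside, z along its axis. On the deck its origin is 16 mm above the slide's origin, in the pocket 13 mm. Lay and push it slowly (20 mm/s or less): over 30 N between blank and slide, even for a moment, is forcing.
- slide_frame: Loading slide, fixed to the worktop: dark base 120 x 108 mm, two aluminium guide rails, between them a flat steel deck 82 mm wide, its top 16 mm above the origin. Origin: centre of the base's underside; x along the channel, the way the blank is pushed in; y across; z up. Rails run from x = -55 to +55 mm. A black clamp knob reaches y = -70 mm at x = 20 mm, below deck height.
- bare_end (a point): Point on the deck's top (x = -82 mm, y = 0) in the middle of its bare end in front of the rails, where the blank is laid; axes as slide_frame. Bare deck always reaches at least from x = -107 mm to the mouth; two splayed guides (34 mm high over the worktop, no lips) narrow from about 68 mm apart at x = -75 mm to the channel's width at the mouth.
- mouth (a point): Mouth of the channel (x = -55 mm, y = 0, on the deck's top); axes as slide_frame. From here the channel between the rails is 46.5 mm wide. A lip 3 mm thick overhangs each side, underside 18 mm and top 21 mm above the deck; between the lips a 38 mm wide slot is open, so a fingertip can push the blank, but it cannot go in from above. If it catches or hangs tilted, ease back and push again.
- channel_mid (a point): Middle of the channel on the deck's top level (x = 0, y = 0), NOT the pocket; axes as slide_frame. The one pocket (round, 47.5 mm wide, 3 mm deep, flat floor, on y = 0) is in a strip that was shifted and clamped: its centre is anywhere from x = -11 to +26 mm; feel for it. On the deck the blank slides with under 3 N; once in, it has dropped 3 mm and the pocket's far wall stops it.
- stone_model_1: Bystander, to be left alone: plaster-coloured stone cast of a dental arch, 62 x 71 x 35 mm. Origin at the centre of its underside.
- jar_powder: Bystander, to be left alone: white jar with a dark blue lid, 64 mm diameter, 74 mm tall. Origin at the centre of its underside.
- wax_tin: Bystander, to be left alone: flat round white tin with a red lid print, 70 mm diameter, 22 mm tall. Origin at the centre of its underside.
- dappen_dish: Bystander, to be left alone: small pale blue-grey waisted glass dish, 33 mm diameter, 23 mm tall. Origin at the centre of its underside.
- tape_roll: Bystander, to be left alone: roll of masking tape lying flat, 82 mm diameter, 19 mm tall. Origin at the centre of its underside.
- denture_try: Bystander, to be left alone: pink denture base with white teeth, 54 x 67 x 16 mm. Origin at the centre of its underside.
- jar_liquid: Bystander, to be left alone: small brown bottle-like jar with black lid, 42 mm diameter, 82 mm tall. Origin at the centre of its underside.
- wax_carver_1: Bystander, to be left alone: black double-ended wax carver, lying, 146 mm long, 8 mm thick along its x axis. Origin at the centre of its underside.

How it is judged:
By the outcome, as a careful person would: the job done as asked, in the order asked, and still so for the second after the job is handed in, with the robot touching nothing.
It also fails if it takes over 58 s, if anything falls off the work surface, if the arm or the gripper's body presses on something with over 40 N, if the wrist force passes 120 N, or if a joint passes its speed limit or range.

## Working session

There is one attempt and no reset: what is moved stays moved. The work goes in short steps, Python scripts to look and compute and a shell command to move; the robot and the scene stay as the last step left them, time stands still between calls to the robot, and variables do not carry over. Pictures are saved under pics/ and viewed, at most 10 in all, crops included, and the job is handed in when it is done.

```bash
mkdir -p pics; ls
python3 - <<'E'
from bench import *
import cv2,pickle
d={}
for n in("scene","side"):
    c=read_camera(n);d[n]=c;cv2.imwrite(f"pics/{n}0.png",c["image"][:,:,::-1])
pickle.dump(d,open("c0.pkl","wb"))
s=read_state();print(s)
for n in d:print(n,d[n]["R"].round(3).tolist(),d[n]["t"],d[n]["D"],d[n]["camera_matrix"].tolist())
E
```

```text
pics
{'time': 0.1, 'q': array([-0.02648309,  0.61578635, -0.01261783,  1.424739  ,  0.00811659,
        1.10337896, -0.04038039]), 'joint_velocities': array([ 0.00065875, -0.00347235, -0.00089745, -0.00381309,  0.00083018,
       -0.00224599, -0.00358513]), 'joint_efforts': array([ 9.60165453e-04, -4.60037935e+01,  2.10206788e-01, -1.66244763e+01,
       -6.11468428e-02,  1.69380486e-02,  1.02607953e-04]), 'position': array([ 6.49292799e-01, -3.27721642e-06,  2.17620356e-01]), 'orientation': array([ 0.7070792 ,  0.70713346, -0.00081386, -0.00078479]), 'wrist_force': array([0.10893617, 0.22742072, 0.20903771]), 'moment': array([-0.01395963,  0.00552875,  0.00021911]), 'grasp_force': 0.0, 'opening': 0.09267353610216644}
scene [[-0.537, -0.843, 0.025], [-0.365, 0.205, -0.908], [0.761, -0.497, -0.418]] [0.48075774 0.16685937 0.9076659 ] [-0.09452908  0.          0.          0.          0.        ] [[445.76221190532704, 0.0, 322.38847678038115], [0.0, 445.76221190532704, 204.95469167132597], [0.0, 0.0, 1.0]]
side [[-0.205, -0.979, -0.014], [-0.815, 0.179, -0.551], [0.542, -0.101, -0.834]] [0.32239596 0.39182854 0.64260098] [-0.06309934  0.          0.          0.          0.        ] [[424.466842802921, 0.0, 321.3507041336689], [0.0, 424.466842802921, 194.15000744938436], [0.0, 0.0, 1.0]]
```

View pics/scene0.png

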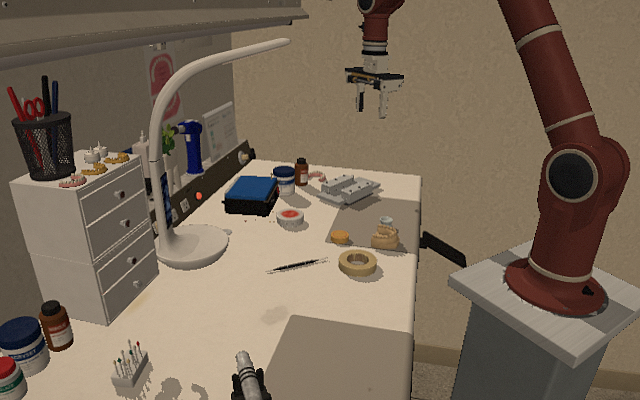

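View pics/side0.png

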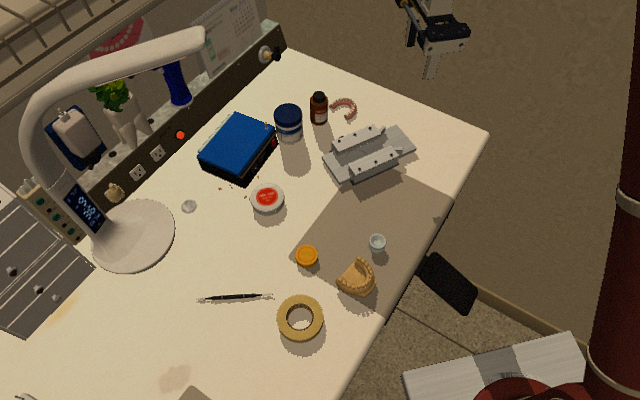

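The scene view shows the blank at about (340,238) and the slide at about (348,190). In the side view the blank is at (307,256) and the slide at (370,153). I'll zoom in and measure.

```bash
cat > h.py <<'E'
import cv2,numpy as np
def ray(c,uv,z):
    p=cv2.undistortPoints(np.float32(uv).reshape(-1,1,2),c["camera_matrix"],np.array(c["D"]))[:,0]
    R,t=np.array(c["R"]),np.array(c["t"]);o=-R.T@t
    d=np.c_[p,np.ones(len(p))]@R
    return o+d*((z-o[2])/d[:,2])[:,None]
def zpt(c,uv):
    uv=np.atleast_2d(uv);p=cv2.undistortPoints(np.float32(uv).reshape(-1,1,2),c["camera_matrix"],np.array(c["D"]))[:,0]
    z=np.array([c["z_map"][int(round(v)),int(round(u))] for u,v in uv])
    return (np.c_[p,np.ones(len(p))]*z[:,None]-c["t"])@np.array(c["R"])
def blank(c):
    h=cv2.cvtColor(c["image"],cv2.COLOR_RGB2HSV)
    m=cv2.inRange(h,(10,170,120),(25,255,255))
    n,l,s,ce=cv2.connectedComponentsWithStats(m)
    return m,[(s[i].tolist(),ce[i]) for i in range(1,n) if s[i,4]>60]
E
python3 - <<'E'
from h import *;import pickle
d=pickle.load(open("c0.pkl","rb"))
for n in d:
    for s,ce in blank(d[n])[1]: print(n,s,ce.round(1),ray(d[n],[ce],.012).round(4),zpt(d[n],[ce]).round(4))
c=d["side"];im=c["image"][110:200,310:430,::-1]
a=cv2.resize(im,None,fx=6,fy=6,interpolation=cv2.INTER_CUBIC)
cv2.imwrite("pics/s1.png",a)
E
```

```text
scene [82, 163, 22, 12, 71] [ 93.3 169.2] [[1.1564 0.725  0.012 ]] [[0.3857 0.7739 0.2678]]
side [295, 245, 23, 21, 368] [306.  254.7] [[0.3904 0.2777 0.012 ]] [[0.3885 0.2779 0.0159]]
```

View pics/s1.png

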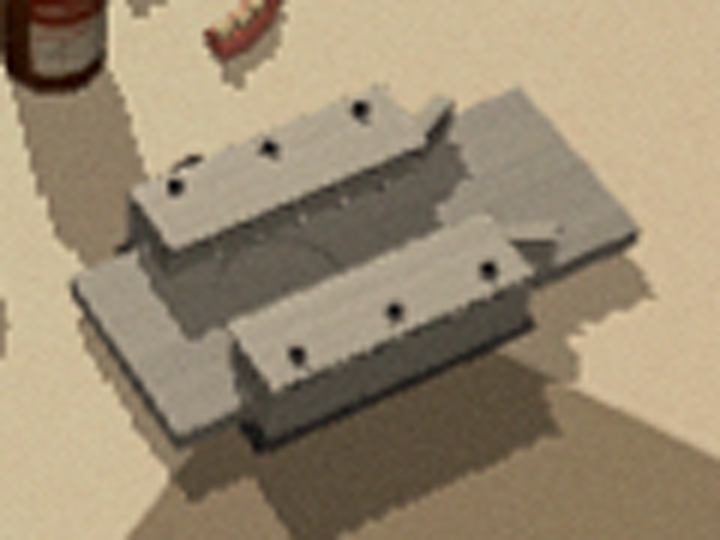

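The slide crop shows the bare end at the right (crop about 560,170) and the knob on the far side. The pocket arc is near (280,260), so the channel's +x runs left and slightly down in the image.

Run:
```python
from h import *;import pickle
d=pickle.load(open("c0.pkl","rb"));c=d["side"]
def P(l,z): 
    uv=[((u+.5)/6-.5+310,(v+.5)/6-.5+110) for u,v in l]
    return ray(c,uv,z).round(4)[:,:2],zpt(c,uv).round(4)
for nm,l,z in (("deck",[(520,90),(637,232),(180,432),(76,285)],.016),("railinner far m,e; near m,e",[(430,148),(175,250),(485,215),(235,325)],.037),("outer far m,e near m,e",[(380,88),(132,190),(535,268),(272,388)],.037),
 ("screws",[(361,110),(176,187),(488,270),(297,355)],.037),("depth check far rail/near/deck R/deckL/pocket",[(310,150),(390,285),(540,190),(150,350),(280,270)],.037),("pocket arc",[(210,270),(235,245),(290,237),(335,262)],.016)):
    a,b=P(l,z);print(nm,a.tolist(),b.tolist())
    if len(a)==4 and nm[0]!="d":
        v=a[1]-a[0]+a[3]-a[2];print("  yaw",np.degrees(np.arctan2(v[1],v[0])),"mean",a.mean(0),"width",np.linalg.norm(a[0]-a[2]),"len",np.linalg.norm(a[0]-a[1]))
```

```text
deck [[0.672, 0.0089], [0.5939, -0.0124], [0.5413, 0.1762], [0.6143, 0.1986]] [[0.6721, 0.0089, 0.0159], [0.6064, -0.0196, -0.0006], [0.5405, 0.1764, 0.0171], [0.6143, 0.1986, 0.0159]]
railinner far m,e; near m,e [[0.6333, 0.0592], [0.606, 0.1633], [0.5977, 0.0487], [0.568, 0.1503]] [[0.6444, 0.0545, 0.0236], [0.6047, 0.1637, 0.0386], [0.6147, 0.0407, 0.0152], [0.5692, 0.15, 0.0355]]
  yaw 105.48818978348926 mean [0.60125  0.105375] width 0.03711616898334198 len 0.1076201653966393
outer far m,e near m,e [[0.6664, 0.0692], [0.6371, 0.1724], [0.57, 0.0383], [0.5384, 0.1443]] [[0.6657, 0.0695, 0.0378], [0.6367, 0.1725, 0.0375], [0.5832, 0.0316, 0.0191], [0.5392, 0.1441, 0.0358]]
  yaw 106.23075267539414 mean [0.602975 0.10605 ] width 0.10123126987250534 len 0.10727874906056652
screws [[0.6571, 0.0793], [0.635, 0.1562], [0.5727, 0.0552], [0.5504, 0.1322]] [[0.6557, 0.0798, 0.0387], [0.6336, 0.1565, 0.0388], [0.5713, 0.0559, 0.0389], [0.5477, 0.1331, 0.0408]]
  yaw 106.09279917621548 mean [0.6038   0.105725] width 0.0877734014380211 len 0.08001262400396579
depth check far rail/near/deck R/deckL/pocket [[0.6419, 0.1032], [0.5737, 0.0916], [0.6048, 0.0253], [0.5637, 0.1823], [0.5888, 0.1285]] [[0.6423, 0.1031, 0.0365], [0.5738, 0.0916, 0.0368], [0.6209, 0.0172, 0.0167], [0.5782, 0.1787, 0.0172], [0.6043, 0.1234, 0.0168]]
pocket arc [[0.6105, 0.1485], [0.6201, 0.1366], [0.6194, 0.1155], [0.6042, 0.1022]] [[0.6097, 0.1488, 0.0171], [0.6173, 0.1374, 0.0196], [0.6199, 0.1154, 0.0154], [0.6059, 0.1016, 0.0138]]
  yaw -102.52880770915162 mean [0.61355 0.1257 ] width 0.03417908717329937 len 0.01528953890737058
```

```bash
python3 -m creep '[[0.75,[-0.033,0.035,-0.012],-9],[0.75,[-0.065,0.07,-0.025],-18],[0.75,[-0.098,0.104,-0.037],-27],[0.75,[-0.13,0.139,-0.05],-36],[0.75,[-0.163,0.174,-0.062],-46]]' 20; python3 -m creep '[[0.75,[-0.033,0.035,-0.012],-9],[0.75,[-0.065,0.07,-0.025],-18],[0.75,[-0.0975,0.104,-0.037],-28],[0.75,[-0.0975,0.104,-0.037],-28],[0.75,[-0.0975,0.104,-0.037],-28]]'
python3 - <<'E'
from h import *;import pickle;from bench import *
d=pickle.load(open("c0.pkl","rb"));c=d["side"]
print("stone,dish",zpt(c,[(357,285),(377,243)]).round(3).tolist())
w=read_camera("wrist");cv2.imwrite("pics/w1.png",w["image"][:,:,::-1])
for s,ce in blank(w)[1]: print(s,ce.round(1),ray(w,[ce],.015).round(4),zpt(w,[ce]).round(4))
E
```

```text
time: 0.72
position: [0.4856, 0.175, 0.156]
orientation: [0.928, 0.372, -0.0, -0.0]
wrist_force: [1.1, 0.1, -0.8]
opening: 0.0694
grasp_force: 0.0
time: 1.35
position: [0.3899, 0.2776, 0.1197]
orientation: [0.99, 0.14, 0.0, 0.0]
wrist_force: [0.7, 0.3, -0.1]
opening: 0.0699
grasp_force: 0.0
stone,dish [[0.301, 0.201, 0.037], [0.383, 0.139, 0.017]]
```

View pics/w1.png

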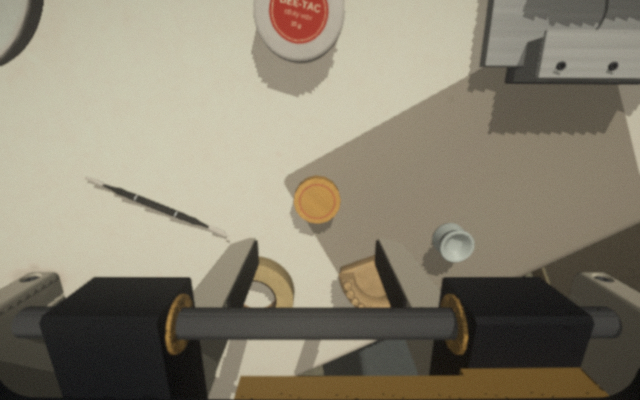

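The wrist view shows the blank at (317,200) and the fingertips near (252,240) and (380,240). The stone cast is at (365,285).

Run:
```python
from h import *;from bench import *
w=read_camera("wrist")
h=cv2.cvtColor(w["image"],cv2.COLOR_RGB2HSV)
print(h[200,317])
m=cv2.inRange(h,(8,140,80),(28,255,255));m[260:]=0
k=max(cv2.findContours(m,0,2)[0],key=cv2.contourArea)
c,r=cv2.minEnclosingCircle(k);print(c,r,cv2.contourArea(k))
print(ray(w,[c],.015).round(4),ray(w,[c],.012).round(4),zpt(w,[c]).round(4),"stone",zpt(w,[(350,275),(365,290),(340,295)]).round(3).tolist())
print("R",2*np.linalg.norm(ray(w,[c],.015)-ray(w,[(c[0]+r,c[1])],.015)))
```

```text
[ 18 147 180]
(316.31622314453125, 200.1217498779297) 22.612255096435547 1485.0
[[0.3924 0.2771 0.015 ]] [[0.3916 0.2768 0.012 ]] [[0.392  0.2769 0.0134]] stone [[0.329, 0.224, 0.019], [0.314, 0.203, 0.014], [0.292, 0.222, -0.001]]
R 0.04179529219017064
```

```bash
python3 -m creep '[[0.75,[0.002,-0.001,-0.03],0],[0.75,[0.002,-0.001,-0.06],0],[0.75,[0.002,-0.001,-0.085],0],[0.75,[0.002,-0.001,-0.105],0],[0.75,[0.002,-0.001,-0.112],0]]'; python3 -m creep '[[0.75,[0,0,-0.003],0],[0.75,[0,0,-0.004],0],[0.4,[0,0,-0.004],0],[0.4,[0,0,-0.004],0],[0.4,[0,0,-0.004],0]]' 20
```

```text
time: 2.08
position: [0.3924, 0.2755, 0.0069]
orientation: [0.99, 0.138, -0.0, 0.0]
wrist_force: [-0.1, 0.5, 0.3]
opening: 0.0696
grasp_force: 0.0
time: 2.7
position: [0.3915, 0.2772, 0.0039]
orientation: [0.99, 0.139, 0.0, -0.0]
wrist_force: [-0.7, 1.3, -0.4]
opening: 0.0446
grasp_force: 0.4
```

```bash
python3 -m creep '[[0.3,[0,0,0],0],[0.3,[0,0,0],0],[0.3,[0,0,0.003],0],[0.3,[0,0,0.01],0],[0.3,[0,0,0.02],0]]' 25; python3 -m creep '[[0.3,[0,0,0.02],0],[0.3,[0,0,0.04],0],[0.3,[0,0,0.07],0],[0.3,[0,0,0.08],0],[0.3,[0,0,0.08],0]]'
python3 - <<'E'
from h import *;from bench import *
w=read_camera("wrist");cv2.imwrite("pics/w2.png",w["image"][:,:,::-1])
s=read_state();print(s["position"],s["orientation"],s["wrist_force"])
E
```

```text
time: 3.32
position: [0.3913, 0.2769, 0.024]
orientation: [0.99, 0.139, -0.0, 0.0]
wrist_force: [-0.2, 0.1, -2.2]
opening: 0.0433
grasp_force: 25.0
time: 3.95
position: [0.3916, 0.2772, 0.1041]
orientation: [0.99, 0.139, 0.001, -0.0]
wrist_force: [-0.2, -0.9, -1.0]
opening: 0.0432
grasp_force: 25.0
[0.39107462 0.27693964 0.10340777] [ 9.90248775e-01  1.39310140e-01 -2.18988908e-04  1.55608645e-05] [-0.0542704   1.01987099 -1.46963648]
```

View pics/w2.png

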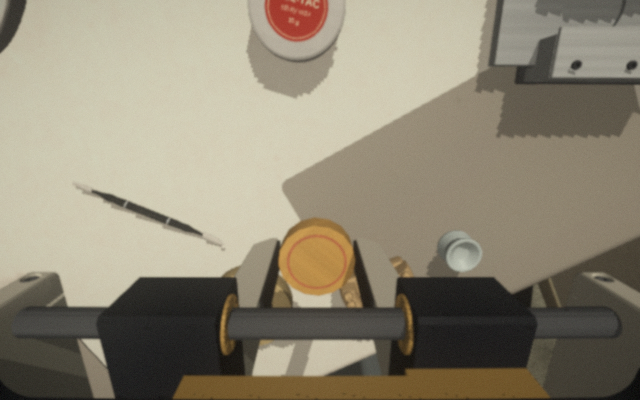

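The blank is held level between the pads, at (318,257). On the way I'll stop short of the slide for a closer look.

```bash
python3 -m creep '[[0.3,[0.03,-0.04,0.02],0],[0.3,[0.06,-0.08,0.03],0],[0.3,[0.1,-0.13,0.03],0],[0.3,[0.13,-0.18,0.03],0],[0.3,[0.13,-0.18,0.03],0]]'
python3 - <<'E'
from h import *;from bench import *;import pickle
w=read_camera("wrist");pickle.dump(w,open("w3.pkl","wb"));cv2.imwrite("pics/w3.png",w["image"][:,:,::-1])
s=read_state();p=s["position"];print(p,s["orientation"],s["wrist_force"])
h=cv2.cvtColor(w["image"],cv2.COLOR_RGB2HSV)
m=cv2.inRange(h,(8,140,80),(28,255,255));m[300:]=0
k=max(cv2.findContours(m,0,2)[0],key=cv2.contourArea);c,r=cv2.minEnclosingCircle(k)
print(c,r,ray(w,[c],p[2]+.0115)-p,zpt(w,[c])-p)
E
```

```text
time: 4.62
position: [0.5235, 0.0897, 0.1327]
orientation: [0.991, 0.133, -0.0, 0.002]
wrist_force: [-0.8, 0.6, -1.3]
opening: 0.0435
grasp_force: 25.0
[0.52153835 0.09377075 0.13231595] [ 9.90701094e-01  1.36049377e-01 -1.21424278e-03  6.59697963e-04] [-0.34374163  0.20448062 -2.06196487]
(315.957275390625, 257.5299072265625) 39.12088394165039 [[ 0.00421441 -0.00372047  0.0115    ]] [[ 0.00403075 -0.00377166  0.01112797]]
```

View pics/w3.png

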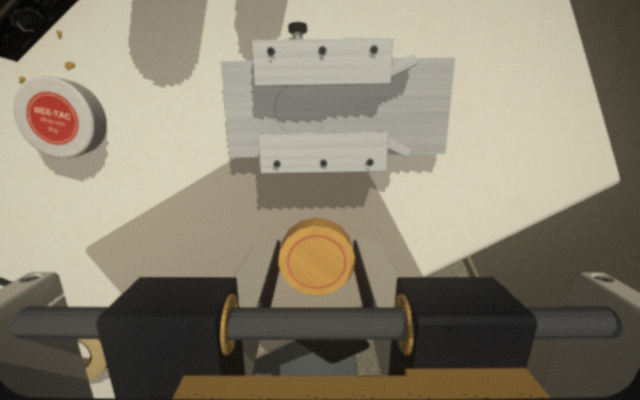

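The wrist view shows the slide square on: screws at (271,51), (322,50), (374,49), (277,163), (323,163) and (370,162). The pocket circle is near (303,105), and the knob is at (297,28).

Run:
```python
from h import *;import pickle
w=pickle.load(open("w3.pkl","rb"))
a=ray(w,[(374,49),(271,51),(370,162),(277,163),(322,50),(323,163)],.037)[:,:2]
for v in (a[1]-a[0],a[3]-a[2]):print(np.degrees(np.arctan2(v[1],v[0])),np.linalg.norm(v))
v=a[1]-a[0]+a[3]-a[2];y=np.arctan2(v[1],v[0]);o=a.mean(0);print(np.degrees(y),o)
rot=np.array([[np.cos(y),np.sin(y)],[-np.sin(y),np.cos(y)]])
for n,l,z in(("rail ends",[(392,39),(253,41),(391,83),(386,132),(387,170),(260,173)],.037),("pocket edge L R",[(275,105),(331,105),(300,86)],.016),("deck corners",[(454,58),(446,153),(222,62),(229,158)],.016)):
    print(n,((ray(w,l,z)[:,:2]-o)@rot.T*1000).round(1).tolist())
print("bare -85:",o+rot.T@[-.085,0])
```

```text
106.39054270400743 0.08024448862933281
105.91920715563944 0.08007815184046732
106.15511943953055 [0.60421132 0.10539975]
rail ends [[-53.9, -51.2], [53.6, -51.3], [-54.8, -19.3], [-52.7, 19.1], [-55.3, 51.4], [55.1, 52.4]]
pocket edge L R [[41.7, -4.1], [-7.7, -3.4], [19.2, -19.5]]
deck corners [[-112.3, -40.3], [-114.1, 40.3], [84.9, -39.7], [86.7, 42.0]]
bare -85: [0.62786162 0.02375623]
```

```bash
python3 -m creep '[[0.3,[0.035,-0.025,0],0],[0.3,[0.07,-0.05,0],0],[0.3,[0.1045,-0.0735,0],0],[0.3,[0.1045,-0.0735,-0.03],0],[0.3,[0.1045,-0.0735,-0.06],0]]'; python3 -m creep '[[0.3,[0,0,-0.02],0],[0.3,[0,0,-0.035],0],[0.3,[0,0,-0.04],0],[0.3,[0,0,-0.04],0],[0.3,[0,0,-0.04],0]]'
```

```text
time: 5.3
position: [0.625, 0.0259, 0.0715]
orientation: [0.99, 0.14, -0.001, -0.001]
wrist_force: [0.6, 0.8, -0.9]
opening: 0.0432
grasp_force: 25.0
time: 5.92
position: [0.6266, 0.0236, 0.0345]
orientation: [0.99, 0.139, 0.001, 0.0]
wrist_force: [0.3, 0.8, -0.4]
opening: 0.0436
grasp_force: 25.0
```

```bash
python3 -m creep '[[0.3,[0,0,-0.002],0],[0.3,[0,0,-0.004],0],[0.3,[0,0,-0.006],0],[0.3,[0,0,-0.008],0],[0.3,[0,0,-0.01],0]]'; python3 -m creep '[[0.3,[0,0,-0.0007],0],[0.3,[0,0,-0.0014],0],[0.3,[0,0,-0.0021],0],[0.3,[0,0,-0.0028],0],[0.3,[0,0,-0.0028],0]]'
```

```text
time: 6.55
position: [0.6259, 0.0235, 0.0234]
orientation: [0.99, 0.139, -0.0, -0.0]
wrist_force: [-0.9, -0.9, -1.4]
opening: 0.0432
grasp_force: 25.0
time: 7.18
position: [0.6259, 0.0235, 0.0208]
orientation: [0.99, 0.139, -0.0, -0.0]
wrist_force: [-0.4, 0.1, -1.9]
opening: 0.0433
grasp_force: 25.0
```

```bash
python3 -m creep '[[0.3,[0,0,-0.0003],0],[0.3,[0,0,-0.0006],0],[0.3,[0,0,-0.0009],0],[0.3,[0,0,-0.0009],0],[0.3,[0,0,-0.0009],0]]'
```

```text
time: 7.8
position: [0.626, 0.0235, 0.02]
orientation: [0.99, 0.139, 0.0, -0.0]
wrist_force: [-0.5, -0.5, -0.9]
opening: 0.0434
grasp_force: 25.0
```

```bash
python3 -m creep '[[0.3,[0,0,-0.0003],0],[0.3,[0,0,-0.0006],0],[0.3,[0,0,-0.0009],0],[0.3,[0,0,-0.0009],0],[0.3,[0,0,-0.0009],0]]'
```

```text
time: 8.43
position: [0.626, 0.0236, 0.0199]
orientation: [0.99, 0.139, 0.0, -0.0]
wrist_force: [-1.6, -0.8, 6.1]
opening: 0.0431
grasp_force: 25.0
```

```bash
python3 -m creep '[[0.3,[0,0,0.0005],0],[0.56,[0,0,0.0005],0],[0.56,[0,0,0.0005],0],[0.56,[0,0,0.0005],0],[0.56,[0,0,0.0005],0]]'
python3 - <<'E'
from h import *;from bench import *
w=read_camera("wrist");cv2.imwrite("pics/w4.png",w["image"][:,:,::-1])
s=read_state();print(s["position"],s["wrist_force"],s["opening"],s["grasp_force"])
E
```

```text
time: 9.05
position: [0.626, 0.0235, 0.0194]
orientation: [0.99, 0.139, -0.0, -0.0]
wrist_force: [-0.9, -0.6, -0.6]
opening: 0.0519
grasp_force: 0.0
[0.62597735 0.0234914  0.01940055] [ 0.48760803  0.08740837 -0.45759763] 0.05210627062688809 0.0
```

View pics/w4.png

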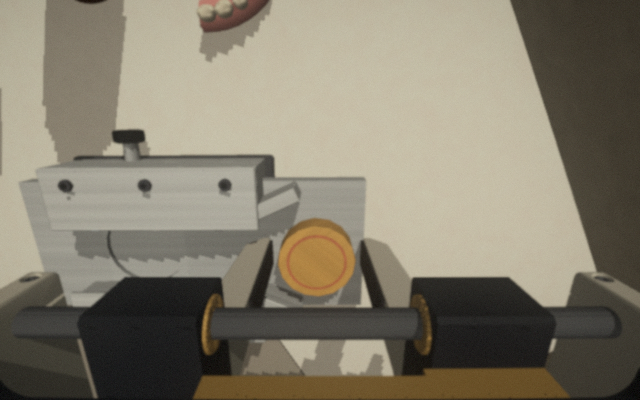

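The blank lies flat on the bare deck at (317,257), loose between the fingers. I'll push it in 3 mm steps and check the force and the height of the blank's top after each one.

```bash
cat > g.py <<'E'
from h import *;from bench import *
w=read_camera("wrist");s=read_state();p=s["position"][:2]-[.6035,.1055]
u=np.array([-.277,.961]);v=np.array([-.961,-.277]);f=s["wrist_force"]
h=cv2.cvtColor(w["image"],cv2.COLOR_RGB2HSV)
m=cv2.inRange(h,(8,120,60),(28,255,255));m[300:]=0;m[:200]=0;m[:,:250]=0;m[:,390:]=0
M=cv2.moments(m,True);c=(M["m10"]/M["m00"],M["m01"]/M["m00"])
yy,xx=np.nonzero(cv2.erode(m,np.ones((9,9))))
P=zpt(w,np.c_[xx,yy][::7]);b=ray(w,[c],.03)[0,:2]-[.6035,.1055]
print("t%.1f tcp x%.1f y%.1f z%.1f | push %.1f side %.1f fz %.1f | blank x%.1f y%.1f top %.2f mm"%(s["time"],1e3*p@u,1e3*p@v,1e3*s["position"][2],-f[:2]@u,f[:2]@v,f[2],1e3*b@u,1e3*b@v,1e3*np.median(P[:,2])))
raise SystemExit(int(-f[:2]@u>4 or abs(f[:2]@v)>6))
E
python3 g.py
python3 -m creep '[[0.56,[-0.0002,0.0006,0],0],[0.56,[-0.0003,0.0012,0],0],[0.56,[-0.0005,0.0017,0],0],[0.56,[-0.0007,0.0023,0],0],[0.56,[-0.0008,0.0029,0],0]]' >/dev/null && python3 g.py && python3 -m creep '[[0.56,[-0.0002,0.0006,0],0],[0.56,[-0.0003,0.0012,0],0],[0.56,[-0.0005,0.0017,0],0],[0.56,[-0.0007,0.0023,0],0],[0.56,[-0.0008,0.0029,0],0]]' >/dev/null && python3 g.py && python3 -m creep '[[0.56,[-0.0002,0.0006,0],0],[0.56,[-0.0003,0.0012,0],0],[0.56,[-0.0005,0.0017,0],0],[0.56,[-0.0007,0.0023,0],0],[0.56,[-0.0008,0.0029,0],0]]' >/dev/null && python3 g.py
```

```text
t9.2 tcp x-85.0 y1.1 z19.5 | push 0.4 side 0.2 fz -0.7 | blank x-85.5 y-0.9 top 30.70 mm
t9.8 tcp x-81.8 y1.0 z19.5 | push 0.1 side 0.1 fz 0.8 | blank x-85.4 y-0.9 top 30.60 mm
t10.5 tcp x-78.9 y1.0 z19.6 | push 0.7 side 0.6 fz 0.3 | blank x-83.7 y-0.9 top 30.61 mm
t11.2 tcp x-75.8 y1.0 z19.5 | push 1.1 side 0.3 fz -0.2 | blank x-80.5 y-0.9 top 30.64 mm
```

```bash
python3 -m creep '[[0.56,[-0.0002,0.0006,0],0],[0.56,[-0.0003,0.0012,0],0],[0.56,[-0.0005,0.0017,0],0],[0.56,[-0.0007,0.0023,0],0],[0.56,[-0.0008,0.0029,0],0]]' >/dev/null && python3 g.py && python3 -m creep '[[0.56,[-0.0002,0.0006,0],0],[0.56,[-0.0003,0.0012,0],0],[0.56,[-0.0005,0.0017,0],0],[0.56,[-0.0007,0.0023,0],0],[0.56,[-0.0008,0.0029,0],0]]' >/dev/null && python3 g.py && python3 -m creep '[[0.56,[-0.0002,0.0006,0],0],[0.56,[-0.0003,0.0012,0],0],[0.56,[-0.0005,0.0017,0],0],[0.56,[-0.0007,0.0023,0],0],[0.56,[-0.0008,0.0029,0],0]]' >/dev/null && python3 g.py && python3 -m creep '[[0.56,[-0.0002,0.0006,0],0],[0.56,[-0.0003,0.0012,0],0],[0.56,[-0.0005,0.0017,0],0],[0.56,[-0.0007,0.0023,0],0],[0.56,[-0.0008,0.0029,0],0]]' >/dev/null && python3 g.py && python3 -m creep '[[0.56,[-0.0002,0.0006,0],0],[0.56,[-0.0003,0.0012,0],0],[0.56,[-0.0005,0.0017,0],0],[0.56,[-0.0007,0.0023,0],0],[0.56,[-0.0008,0.0029,0],0]]' >/dev/null && python3 g.py && python3 -m creep '[[0.56,[-0.0002,0.0006,0],0],[0.56,[-0.0003,0.0012,0],0],[0.56,[-0.0005,0.0017,0],0],[0.56,[-0.0007,0.0023,0],0],[0.56,[-0.0008,0.0029,0],0]]' >/dev/null && python3 g.py && python3 -m creep '[[0.56,[-0.0002,0.0006,0],0],[0.56,[-0.0003,0.0012,0],0],[0.56,[-0.0005,0.0017,0],0],[0.56,[-0.0007,0.0023,0],0],[0.56,[-0.0008,0.0029,0],0]]' >/dev/null && python3 g.py && python3 -m creep '[[0.56,[-0.0002,0.0006,0],0],[0.56,[-0.0003,0.0012,0],0],[0.56,[-0.0005,0.0017,0],0],[0.56,[-0.0007,0.0023,0],0],[0.56,[-0.0008,0.0029,0],0]]' >/dev/null && python3 g.py
```

```text
t11.8 tcp x-72.8 y1.0 z19.5 | push 0.7 side -1.1 fz -0.3 | blank x-77.5 y-0.9 top 30.61 mm
t12.5 tcp x-69.8 y1.0 z19.5 | push 1.5 side -0.5 fz 0.4 | blank x-74.5 y-0.8 top 30.62 mm
t13.2 tcp x-66.8 y0.9 z19.5 | push 0.5 side 0.8 fz 0.2 | blank x-71.5 y-0.7 top 30.68 mm
t13.9 tcp x-63.8 y0.9 z19.5 | push 0.2 side 0.1 fz 0.0 | blank x-68.5 y-0.7 top 30.66 mm
t14.6 tcp x-60.8 y0.8 z19.6 | push 0.2 side -0.1 fz -0.1 | blank x-65.6 y-0.5 top 30.64 mm
t15.2 tcp x-58.0 y0.5 z19.6 | push 1.1 side -1.6 fz -0.2 | blank x-62.9 y-0.5 top 30.73 mm
t15.9 tcp x-54.6 y0.7 z19.6 | push 0.8 side -0.8 fz 0.5 | blank x-59.9 y-0.9 top 30.73 mm
t16.6 tcp x-51.6 y0.9 z19.5 | push 0.8 side -0.2 fz 0.8 | blank x-56.9 y-0.9 top 30.67 mm
```

```bash
python3 -m creep '[[0.56,[-0.0002,0.0006,0],0],[0.56,[-0.0003,0.0012,0],0],[0.56,[-0.0005,0.0017,0],0],[0.56,[-0.0007,0.0023,0],0],[0.56,[-0.0008,0.0029,0],0]]' >/dev/null && python3 g.py && python3 -m creep '[[0.56,[-0.0002,0.0006,0],0],[0.56,[-0.0003,0.0012,0],0],[0.56,[-0.0005,0.0017,0],0],[0.56,[-0.0007,0.0023,0],0],[0.56,[-0.0008,0.0029,0],0]]' >/dev/null && python3 g.py && python3 -m creep '[[0.56,[-0.0002,0.0006,0],0],[0.56,[-0.0003,0.0012,0],0],[0.56,[-0.0005,0.0017,0],0],[0.56,[-0.0007,0.0023,0],0],[0.56,[-0.0008,0.0029,0],0]]' >/dev/null && python3 g.py && python3 -m creep '[[0.56,[-0.0002,0.0006,0],0],[0.56,[-0.0003,0.0012,0],0],[0.56,[-0.0005,0.0017,0],0],[0.56,[-0.0007,0.0023,0],0],[0.56,[-0.0008,0.0029,0],0]]' >/dev/null && python3 g.py && python3 -m creep '[[0.56,[-0.0002,0.0006,0],0],[0.56,[-0.0003,0.0012,0],0],[0.56,[-0.0005,0.0017,0],0],[0.56,[-0.0007,0.0023,0],0],[0.56,[-0.0008,0.0029,0],0]]' >/dev/null && python3 g.py && python3 -m creep '[[0.56,[-0.0002,0.0006,0],0],[0.56,[-0.0003,0.0012,0],0],[0.56,[-0.0005,0.0017,0],0],[0.56,[-0.0007,0.0023,0],0],[0.56,[-0.0008,0.0029,0],0]]' >/dev/null && python3 g.py && python3 -m creep '[[0.56,[-0.0002,0.0006,0],0],[0.56,[-0.0003,0.0012,0],0],[0.56,[-0.0005,0.0017,0],0],[0.56,[-0.0007,0.0023,0],0],[0.56,[-0.0008,0.0029,0],0]]' >/dev/null && python3 g.py && python3 -m creep '[[0.56,[-0.0002,0.0006,0],0],[0.56,[-0.0003,0.0012,0],0],[0.56,[-0.0005,0.0017,0],0],[0.56,[-0.0007,0.0023,0],0],[0.56,[-0.0008,0.0029,0],0]]' >/dev/null && python3 g.py
```

```text
t17.2 tcp x-48.7 y0.7 z19.6 | push 0.3 side 0.4 fz 0.4 | blank x-53.9 y-0.7 top 30.63 mm
t17.9 tcp x-45.7 y0.7 z19.5 | push 0.9 side 0.1 fz 1.2 | blank x-50.8 y-0.4 top 30.67 mm
t18.6 tcp x-42.7 y0.7 z19.5 | push 1.2 side 0.3 fz 0.2 | blank x-47.7 y-0.2 top 30.68 mm
t19.3 tcp x-39.7 y0.6 z19.5 | push 1.1 side -0.4 fz 0.4 | blank x-44.6 y0.0 top 30.66 mm
t19.9 tcp x-36.7 y0.6 z19.5 | push 0.3 side 1.1 fz -0.0 | blank x-41.5 y0.1 top 30.71 mm
t20.6 tcp x-33.7 y0.5 z19.5 | push 0.9 side 0.6 fz 1.0 | blank x-38.5 y0.1 top 30.70 mm
t21.3 tcp x-30.6 y0.5 z19.5 | push -0.0 side -0.1 fz 0.3 | blank x-35.4 y0.2 top 30.70 mm
t22.0 tcp x-27.7 y0.5 z19.5 | push 0.6 side 0.0 fz -0.6 | blank x-32.4 y0.2 top 30.63 mm
```

```bash
python3 -m creep '[[0.56,[-0.0002,0.0006,0],0],[0.56,[-0.0003,0.0012,0],0],[0.56,[-0.0005,0.0017,0],0],[0.56,[-0.0007,0.0023,0],0],[0.56,[-0.0008,0.0029,0],0]]' >/dev/null && python3 g.py && python3 -m creep '[[0.56,[-0.0002,0.0006,0],0],[0.56,[-0.0003,0.0012,0],0],[0.56,[-0.0005,0.0017,0],0],[0.56,[-0.0007,0.0023,0],0],[0.56,[-0.0008,0.0029,0],0]]' >/dev/null && python3 g.py && python3 -m creep '[[0.56,[-0.0002,0.0006,0],0],[0.56,[-0.0003,0.0012,0],0],[0.56,[-0.0005,0.0017,0],0],[0.56,[-0.0007,0.0023,0],0],[0.56,[-0.0008,0.0029,0],0]]' >/dev/null && python3 g.py && python3 -m creep '[[0.56,[-0.0002,0.0006,0],0],[0.56,[-0.0003,0.0012,0],0],[0.56,[-0.0005,0.0017,0],0],[0.56,[-0.0007,0.0023,0],0],[0.56,[-0.0008,0.0029,0],0]]' >/dev/null && python3 g.py && python3 -m creep '[[0.56,[-0.0002,0.0006,0],0],[0.56,[-0.0003,0.0012,0],0],[0.56,[-0.0005,0.0017,0],0],[0.56,[-0.0007,0.0023,0],0],[0.56,[-0.0008,0.0029,0],0]]' >/dev/null && python3 g.py && python3 -m creep '[[0.56,[-0.0002,0.0006,0],0],[0.56,[-0.0003,0.0012,0],0],[0.56,[-0.0005,0.0017,0],0],[0.56,[-0.0007,0.0023,0],0],[0.56,[-0.0008,0.0029,0],0]]' >/dev/null && python3 g.py && python3 -m creep '[[0.56,[-0.0002,0.0006,0],0],[0.56,[-0.0003,0.0012,0],0],[0.56,[-0.0005,0.0017,0],0],[0.56,[-0.0007,0.0023,0],0],[0.56,[-0.0008,0.0029,0],0]]' >/dev/null && python3 g.py && python3 -m creep '[[0.56,[-0.0002,0.0006,0],0],[0.56,[-0.0003,0.0012,0],0],[0.56,[-0.0005,0.0017,0],0],[0.56,[-0.0007,0.0023,0],0],[0.56,[-0.0008,0.0029,0],0]]' >/dev/null && python3 g.py
```

```text
t22.6 tcp x-24.7 y0.5 z19.5 | push 1.0 side -0.5 fz -0.6 | blank x-29.4 y0.2 top 30.74 mm
t23.3 tcp x-21.6 y0.4 z19.5 | push 1.1 side -0.0 fz -0.7 | blank x-26.4 y0.3 top 30.66 mm
t24.0 tcp x-18.6 y0.4 z19.5 | push 0.6 side -0.6 fz -0.4 | blank x-23.4 y0.3 top 30.66 mm
t24.7 tcp x-15.6 y0.3 z19.5 | push 0.6 side -0.1 fz 0.4 | blank x-20.4 y0.3 top 30.63 mm
t25.4 tcp x-12.6 y0.3 z19.5 | push -0.0 side -0.5 fz -0.3 | blank x-17.4 y0.3 top 30.66 mm
t26.0 tcp x-9.6 y0.2 z19.5 | push 0.2 side 0.0 fz -0.2 | blank x-14.4 y0.3 top 30.66 mm
t26.7 tcp x-6.6 y0.2 z19.5 | push 0.6 side 0.0 fz -0.0 | blank x-11.4 y0.3 top 30.67 mm
t27.4 tcp x-3.6 y0.2 z19.5 | push -0.9 side -0.1 fz 0.3 | blank x-8.4 y0.3 top 30.65 mm
```

```bash
sed -i 's/>6))/>6 or np.median(P[:,2])<.0301))/' g.py
python3 -m creep '[[0.56,[-0.0002,0.0006,0],0],[0.56,[-0.0003,0.0012,0],0],[0.56,[-0.0005,0.0017,0],0],[0.56,[-0.0007,0.0023,0],0],[0.56,[-0.0008,0.0029,0],0]]' >/dev/null && python3 g.py && python3 -m creep '[[0.56,[-0.0002,0.0006,0],0],[0.56,[-0.0003,0.0012,0],0],[0.56,[-0.0005,0.0017,0],0],[0.56,[-0.0007,0.0023,0],0],[0.56,[-0.0008,0.0029,0],0]]' >/dev/null && python3 g.py && python3 -m creep '[[0.56,[-0.0002,0.0006,0],0],[0.56,[-0.0003,0.0012,0],0],[0.56,[-0.0005,0.0017,0],0],[0.56,[-0.0007,0.0023,0],0],[0.56,[-0.0008,0.0029,0],0]]' >/dev/null && python3 g.py && python3 -m creep '[[0.56,[-0.0002,0.0006,0],0],[0.56,[-0.0003,0.0012,0],0],[0.56,[-0.0005,0.0017,0],0],[0.56,[-0.0007,0.0023,0],0],[0.56,[-0.0008,0.0029,0],0]]' >/dev/null && python3 g.py && python3 -m creep '[[0.56,[-0.0001,0.0004,0],0],[0.56,[-0.0002,0.0008,0],0],[0.56,[-0.0003,0.0011,0],0],[0.56,[-0.0004,0.0015,0],0],[0.56,[-0.0005,0.0019,0],0]]' >/dev/null && python3 g.py && python3 -m creep '[[0.56,[-0.0001,0.0004,0],0],[0.56,[-0.0002,0.0008,0],0],[0.56,[-0.0003,0.0011,0],0],[0.56,[-0.0004,0.0015,0],0],[0.56,[-0.0005,0.0019,0],0]]' >/dev/null && python3 g.py && python3 -m creep '[[0.56,[-0.0001,0.0004,0],0],[0.56,[-0.0002,0.0008,0],0],[0.56,[-0.0003,0.0011,0],0],[0.56,[-0.0004,0.0015,0],0],[0.56,[-0.0005,0.0019,0],0]]' >/dev/null && python3 g.py
```

```text
t28.1 tcp x-0.6 y0.2 z19.5 | push 0.6 side -0.2 fz -0.4 | blank x-5.4 y0.3 top 30.66 mm
t28.7 tcp x2.4 y0.1 z19.5 | push 0.4 side 0.5 fz 0.4 | blank x-2.4 y0.2 top 30.67 mm
t29.4 tcp x5.4 y0.1 z19.5 | push 0.6 side -1.0 fz -0.0 | blank x0.6 y0.2 top 30.76 mm
t30.1 tcp x8.4 y0.0 z19.6 | push 0.9 side 0.2 fz 1.6 | blank x3.6 y0.2 top 30.67 mm
t30.8 tcp x10.3 y-0.0 z19.5 | push 0.5 side -0.1 fz 1.0 | blank x5.5 y0.2 top 30.69 mm
t31.4 tcp x12.3 y-0.1 z19.6 | push 0.4 side 0.0 fz 0.4 | blank x7.5 y0.2 top 30.66 mm
t32.1 tcp x14.2 y-0.1 z19.5 | push 2.0 side -0.3 fz 0.2 | blank x9.5 y0.2 top 30.62 mm
```

```bash
python3 -m creep '[[0.56,[-0.0001,0.0004,0],0],[0.56,[-0.0002,0.0008,0],0],[0.56,[-0.0003,0.0011,0],0],[0.56,[-0.0004,0.0015,0],0],[0.56,[-0.0005,0.0019,0],0]]' >/dev/null && python3 g.py && python3 -m creep '[[0.56,[-0.0001,0.0004,0],0],[0.56,[-0.0002,0.0008,0],0],[0.56,[-0.0003,0.0011,0],0],[0.56,[-0.0004,0.0015,0],0],[0.56,[-0.0005,0.0019,0],0]]' >/dev/null && python3 g.py && python3 -m creep '[[0.56,[-0.0001,0.0004,0],0],[0.56,[-0.0002,0.0008,0],0],[0.56,[-0.0003,0.0011,0],0],[0.56,[-0.0004,0.0015,0],0],[0.56,[-0.0005,0.0019,0],0]]' >/dev/null && python3 g.py && python3 -m creep '[[0.56,[-0.0001,0.0004,0],0],[0.56,[-0.0002,0.0008,0],0],[0.56,[-0.0003,0.0011,0],0],[0.56,[-0.0004,0.0015,0],0],[0.56,[-0.0005,0.0019,0],0]]' >/dev/null && python3 g.py && python3 -m creep '[[0.56,[-0.0001,0.0004,0],0],[0.56,[-0.0002,0.0008,0],0],[0.56,[-0.0003,0.0011,0],0],[0.56,[-0.0004,0.0015,0],0],[0.56,[-0.0005,0.0019,0],0]]' >/dev/null && python3 g.py
```

```text
t32.8 tcp x16.2 y-0.2 z19.6 | push 1.6 side -0.3 fz 1.5 | blank x11.4 y0.2 top 30.56 mm
t33.5 tcp x18.3 y-0.1 z19.5 | push -0.8 side 0.8 fz 0.2 | blank x14.1 y-0.0 top 29.85 mm
```

```bash
sed -i 's/<.0301/<.0282/' g.py
python3 -m creep '[[0.56,[-0.0001,0.0004,0],0],[0.56,[-0.0002,0.0008,0],0],[0.56,[-0.0003,0.0011,0],0],[0.56,[-0.0004,0.0015,0],0],[0.56,[-0.0005,0.0019,0],0]]' >/dev/null && python3 g.py && python3 -m creep '[[0.56,[-0.0001,0.0004,0],0],[0.56,[-0.0002,0.0008,0],0],[0.56,[-0.0003,0.0011,0],0],[0.56,[-0.0004,0.0015,0],0],[0.56,[-0.0005,0.0019,0],0]]' >/dev/null && python3 g.py && python3 -m creep '[[0.56,[-0.0001,0.0004,0],0],[0.56,[-0.0002,0.0008,0],0],[0.56,[-0.0003,0.0011,0],0],[0.56,[-0.0004,0.0015,0],0],[0.56,[-0.0005,0.0019,0],0]]' >/dev/null && python3 g.py
```

```text
t34.1 tcp x20.2 y-0.3 z19.5 | push 0.2 side -1.1 fz -0.5 | blank x15.9 y-0.2 top 29.53 mm
t34.8 tcp x22.1 y-0.3 z19.5 | push 0.2 side -0.2 fz 0.3 | blank x17.4 y-0.8 top 27.74 mm
```

The top has dropped 2.9 mm. I'll back the finger off to centre it, check the blank lies flat, then lift.

```bash
python3 -m creep '[[0.56,[0.0004,-0.0013,0],0],[0.56,[0.0008,-0.0026,0],0],[0.56,[0.0011,-0.0038,0],0],[0.56,[0.0011,-0.0038,0],0],[0.56,[0.0011,-0.0038,0],0]]' >/dev/null; python3 g.py
python3 - <<'E'
from h import *;from bench import *
w=read_camera("wrist");h=cv2.cvtColor(w["image"],cv2.COLOR_RGB2HSV)
m=cv2.inRange(h,(8,120,60),(28,255,255));m[300:]=0;m[:200]=0;m[:,:250]=0;m[:,390:]=0
yy,xx=np.nonzero(cv2.erode(m,np.ones((9,9))));P=zpt(w,np.c_[xx,yy]);P=P[abs(P[:,2]-np.median(P[:,2]))<.003]
c=np.linalg.lstsq(np.c_[P[:,:2]-P[:,:2].mean(0),np.ones(len(P))],P[:,2],rcond=None)[0];print("slopes",c,len(P))
cv2.imwrite("pics/w5.png",w["image"][:,:,::-1])
E
```

```text
t35.5 tcp x18.2 y-0.3 z19.5 | push -0.1 side 0.5 fz -0.0 | blank x17.5 y-0.8 top 27.71 mm
slopes [0.00201277 0.00187963 0.02769262] 2631
```

View pics/w5.png

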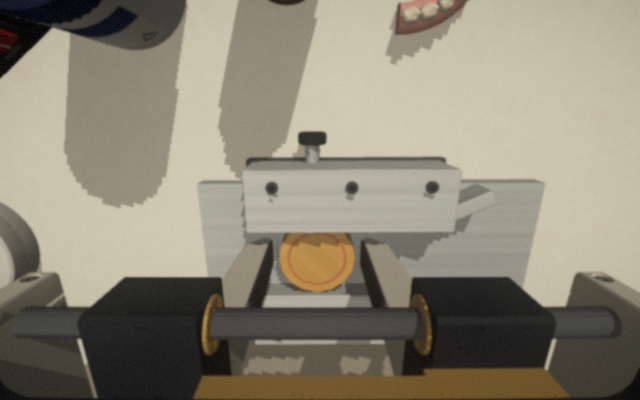

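The blank at (317,258) lies level, with slope under 0.003, and sits in the pocket under the rails. Next I'll lift straight up.

```bash
python3 -m creep '[[0.56,[0,0,0.003],0],[0.56,[0,0,0.008],0],[0.56,[0,0,0.018],0],[0.56,[0,0,0.035],0],[0.56,[0,0,0.06],0]]'; python3 -m creep '[[0.56,[0,0,0.04],0],[0.56,[-0.04,0,0.08],0],[0.56,[-0.08,0,0.1],0],[0.56,[-0.08,0,0.1],0],[0.56,[-0.08,0,0.1],0]]'
python3 - <<'E'
from h import *;from bench import *
w=read_camera("wrist");cv2.imwrite("pics/w6.png",w["image"][:,:,::-1])
h=cv2.cvtColor(w["image"],cv2.COLOR_RGB2HSV);m=cv2.inRange(h,(8,120,60),(28,255,255));m[240:]=0
k=max(cv2.findContours(m,0,2)[0],key=cv2.contourArea);x,y,a,b=cv2.boundingRect(k);print(x,y,a,b)
yy,xx=np.mgrid[y+5:y+b-5,x+8:x+a-8];P=zpt(w,np.c_[xx.ravel(),yy.ravel()]);print(np.median(P,0),np.percentile(P[:,2],[5,95]))
E
```

```text
time: 36.15
position: [0.5986, 0.1229, 0.0807]
orientation: [0.99, 0.139, -0.0, -0.0]
wrist_force: [-0.3, -0.9, -0.3]
opening: 0.0522
grasp_force: 0.0
time: 36.78
position: [0.5195, 0.1231, 0.1804]
orientation: [0.99, 0.139, 0.001, -0.0]
wrist_force: [-0.1, 0.2, -0.4]
opening: 0.0519
grasp_force: 0.0
317 97 43 38
[0.59901303 0.12288254 0.02760751] [0.02643065 0.02885675]
```

View pics/w6.png

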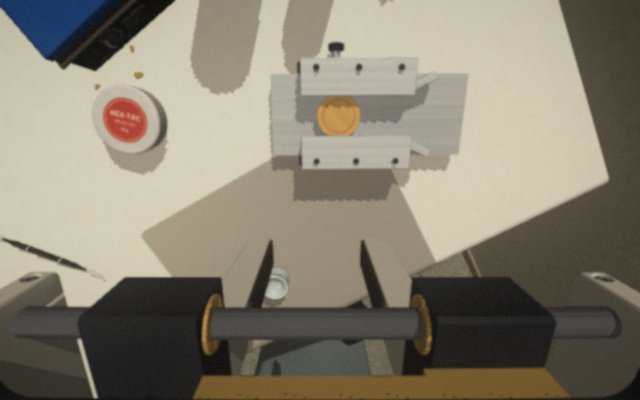

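The blank sits in the pocket at (338,116) with its top at 27.6 mm. The gripper is clear of everything.

```bash
python3 -c "from bench import hand_in;print(hand_in())"
```

```text
the job is handed in; nothing more can be done
None
```

The job is handed in at about 37 s: the blank lies flat in the pocket, released. It was pushed with no more than about 2 N read at the wrist, and I steered clear of the other items.

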